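# Rock a stuck filter cartridge out of a humidifier tank

### The job

The filter cartridge is stuck tight in the top of the humidifier's water tank. Set the tank fully down on the two pegs of the metal chassis (either way round fits) so that it is held, then take the cartridge by its head and rock it from side to side, well over towards one lug of the tank and then the other, easing it up as it works loose, so that the tank stays on its pegs. Finish still holding the cartridge just clear above the opening, 1 to 3 cm over it, with the tank fully home; leave the bottle, the dish and the screwdriver alone.

Things in the scene. Friction and masses are not known exactly. Their poses are not given: they have to be found in the camera images.
- chassis: Fixed base of folded aluminium sheet, 210 (x) by 270 (y) mm, flat top 14 mm above the bench, thin flange 20 mm high along its +x edge. Origin: centre of its underside, z up. On its top lie a black 92 mm fan, 25 mm thick, centre x = -30, y = +72 mm, and a black elbow fitting 22 mm tall at x = +60, y = +40 mm.
- seat (a point): Point on the chassis top midway between its two pegs, where the centre of the tank's underside belongs; axes as the chassis. The pegs, upright, steel, 9 mm diameter, stand 72 mm either way along x; each is straight for 20 mm, then tapers to a 3 mm tip, 31 mm tall in all.
- tank: Off-white loose tank, about 0.8 kg. Body 110 (x) by 54 (y) by 80 (z) mm; at each end a lug 34 by 40 mm, 20 mm high, with an upright through hole of 12 mm diameter, hole axes at x = -72 and +72 mm, y = 0; 178 mm long overall. Origin: centre of its underside, z up. Can be gripped across its 54 mm width, below the cartridge's head. Seated, its underside lies on the chassis top.
- port (a point): Centre of the opening in the tank's top face, 80 mm above its underside; axes as the tank. The opening is 48 (x) by 37 (y) mm; the cartridge has room to lean about 12 degrees either way in it, about the tank's y axis.
- lips (a point): 5 mm below the port; axes as the tank. Two sprung rubber lips, 20 mm either way along x, grip the stem's -x and +x sides, each with about 5 N of friction. A straight pull must slide both (10 N), so it lifts the tank too, but they are too weak to carry it by. Leaning the cartridge about this point to one lug slides one side up; each full swing of 15 degrees can raise it up to 5 mm.
- cartridge: Grey loose cartridge, about 0.08 kg, at the start fully down in the tank's opening, axes as the tank. Stem 40 (x) by 34 (y) by 24 (z) mm, lower edges rounded; on it a block-shaped head 46 (x) by 44 (y) by 28 (z) mm that stands on the tank's top. Origin: centre of the stem's underside, z up; head from z = 24 to 52 mm. It leaves the lips when 19 mm up, the opening when 24 mm up.
- bottle: White bottle with a black cap, 68 mm diameter, 140 mm tall, standing at one side of the work; origin: centre of its underside. Leave alone.
- dish: Shallow steel dish, 100 mm diameter, 32 mm high, standing at one side of the work; origin: centre of its underside. Leave alone.
- screwdriver: Black-handled screwdriver, 160 mm long, 26 mm thick, lying across in front of the robot; origin under its middle, x towards its tip. Leave alone.
Things that resemble listed ones, but are neither listed nor needed, are in the scene too. Several things have the shape of the cartridge; the one meant has the colours described above.

How it is judged:
By the outcome, as a careful person would: the job done as asked, in the order asked, and still so for the second after the job is handed in, while the arm keeps its last pose, push and grip.
It also fails if it takes over 64 s, if anything falls off the work surface, if the arm or the gripper's body presses on something with over 40 N, if the wrist force passes 120 N, or if a joint passes its speed limit or range.

### The arm

A 6-joint arm with a two-finger parallel gripper is mounted at the origin on the work surface. World frame = base frame: x ahead of the robot, y to its left, z up, the work surface at z = 0. Lengths are in mm, angles in degrees, forces in N, time in s.
With the tool pointing down it reaches from about 300 to 850 mm from the base axis. Payload 4.2 kg.
Tool frame: the origin (TCP) lies at the very end of the fingers, on their centre line; the grasp point (between the pads) lies 19 mm behind it (env.tcp_to_grasp is the distance from the TCP to the grasp point, in mm); z points along the fingers, x is the direction in which the jaws open and shut, and the axes are right-handed (so a half turn about z gives the same grasp; the last joint's range is limited). The gripper opens to 91 mm and grips with 3 to 60 N. Pads are 32 mm wide; open, the fingers measure 118 mm over their backs; the gripper's body (76 mm by 178 mm) begins 60 mm behind the grasp point.
Start: joints at [-72.193, 18.312, 89.639, -0, 72.044, -1.146], TCP at [186.763, -543.841, 213.976] pointing down, gripper open.
Joint ranges: [-177.97, 177.97], [-48.28, 115.42], [12.27, 149.76], [-77.06, 257.06], [2.81, 150.46], [-146.56, 146.56]. Speed limits (degrees/s): [147.25, 147.25, 180, 180, 180, 180].

### API

Orientations are given as [roll, pitch, yaw] about the fixed x, y, z axes, in that order (R = Rz(yaw) Ry(pitch) Rx(roll)).
In Python, from workcell import monitor, cams, env, search_frame gives the robot as it stands.
- The arm moves only by the tool apply_moves, never from a script. Its argument "plan" is a list of rows, each an object of numbers: "fingers": the finger opening in cm, from 0 to 9.12; "x", "y", "z": the shift along the tool's x, y, z in cm; "wx", "wy", "wz": the turn, a rotation vector about the tool's x, y, z in degrees. In form: [{"fingers": .., "x": .., "y": .., "z": .., "wx": .., "wy": .., "wz": ..}, ...]. A call has 1 to 8 rows; each row is the pose to reach, as a shift and turn from the pose measured when the call began, along the tool's axes at that moment; what a row does not reach only later rows make up. A row lasts 1/10 s, in which the tool goes at most 50 mm and 8.59 degrees, less where a joint would pass 70% of its speed; a pose out of reach is approached as far as the arm can. A call with a gripper value outside its range is refused whole. The fingers move at their own pace and stop on an object; "newtons" is the grip in N (left out, the last holds). Time passes only in rows, so rows that repeat a pose let the fingers close. It gives the time, the measured TCP pose, the force and the opening at its end, in the units of the state.
- monitor.state(): the state, without advancing time (a new reading comes with each control period).
- cams.grab_frame(name): name is "scene" or "top" or "wrist"; returns the picture (480x640x3 uint8, red, green, blue); there is no depth.
- cams.camera_params(name): a dict with "fov_y" (degrees; the focal length in pixels is half the picture's height over the tangent of half this angle, whatever the lens; pixels are square), "cx", "cy" (the principal point, pixels), "T" (4x4, takes a point from camera to world coordinates); the wrist camera has in their place "tool_from_camera" (4x4, takes a point from camera to tool coordinates, whose origin is the TCP and whose axes are the tool frame's). Camera axes: x right, y down, z forward; pixel columns grow to the right and rows downward; lengths in mm; the calibration is good to about 2 mm. A picture is of the moment at which its call begins: read the wrist's pose just before it. camera_params takes no time and is no camera call.
- env.job_done(): hands the job in, once; it reports no verdict.
Trained networks look in the newest picture that a camera, given by its name, has taken for a name from the list of things; names that differ only in an ending like _2 or _b are one class to them, and where a whole thing is asked for, a point or a joint stands for the part that bears it (a point fixed in the world has none). Each returns a list of dicts, best first, with "score" (0 to 1); they miss things now and then, are a little off and sometimes report something else, mostly with a low value. They report only what shows in the picture. A call takes as long as a camera call. They do not tell look-alikes from the thing itself.
- search_frame(camera, label): "extent" ([centre column, centre row, width, height] in pixels, round what is visible of it).
The state is a dict: "time_s": time; "qpos": joint angles; "qvel": joint speeds; "effort": joint torques, N m; "ee_pos": TCP position; "ee_rot": TCP orientation; "force": force on the tool from outside, world axes, zero at the start; "torque": the same for the moment, N m; "gripper_width": finger opening in mm.
Only numpy, scipy, OpenCV 4.12 (cv2) and the standard library are available. Lean on these libraries where they do the work, as an engineer would, in place of code of your own. Each camera call takes 0.05 s, during which the arm holds its last target.

## Working session

There is one attempt and no reset: what is moved stays moved. The work goes in short steps, Python scripts to look and compute and a tool call to move; the robot and the scene stay as the last step left them, time stands still between calls to the robot, and variables do not carry over. Pictures are saved under pics/ and viewed, and the job is handed in when it is done.

Besides the shell and the picture viewer there is one more tool, called after ">>>" in YAML: its name, and indented under it one key for each argument. apply_moves: Moves the arm, as the interface text tells. Its arguments: {"type":"object","properties":{"plan":{"type":"array"},"newtons":{"type":"number"}},"required":["plan"]}

```bash
mkdir -p pics; ls; python3 - <<'E'
from workcell import monitor, cams, env, search_frame
import cv2
for n in ("scene","top"):
    im=cams.grab_frame(n); cv2.imwrite(f"pics/{n}0.png",im[:,:,::-1])
    p=cams.camera_params(n); print(n,p)
    for l in ("chassis","tank","cartridge","bottle","dish","screwdriver"):
        print(l,[(d['score'],[round(v) for v in d['extent']]) for d in search_frame(n,l)][:4])
print(cams.camera_params("wrist"), monitor.state())
E
```

```text
pics
scene {'fov_y': 44.276288671311775, 'cx': 315.75494757576575, 'cy': 253.98944649855412, 'T': array([[ 8.74346774e-01,  2.84565479e-01, -3.93116022e-01,
         1.10186937e+03],
       [ 4.84798335e-01, -5.49041335e-01,  6.80826106e-01,
        -1.09572282e+03],
       [-2.20973381e-02, -7.85860103e-01, -6.18009390e-01,
         1.05876459e+03],
       [ 0.00000000e+00,  0.00000000e+00,  0.00000000e+00,
         1.00000000e+00]])}
chassis [(0.66, [381, 253, 116, 74])]
tank [(0.69, [303, 324, 76, 42])]
cartridge [(0.93, [283, 366, 24, 34]), (0.9, [329, 304, 22, 27]), (0.69, [251, 353, 20, 28]), (0.59, [303, 307, 19, 24])]
bottle [(0.78, [420, 170, 22, 45])]
dish [(0.78, [227, 426, 45, 42])]
screwdriver [(0.74, [290, 263, 30, 16])]
top {'fov_y': 48.850242709467246, 'cx': 316.90522319354704, 'cy': 252.5260793483508, 'T': array([[ 1.30185153e-02, -9.98842124e-01,  4.63133804e-02,
         4.14109573e+02],
       [-9.99877388e-01, -1.34071427e-02, -8.09053024e-03,
         2.08942613e+00],
       [ 8.70209251e-03, -4.62023751e-02, -9.98894196e-01,
         1.51235439e+03],
       [ 0
[... 837 characters left out ...]
 0.00000000e+00,
         1.00000000e+00]])} {'time_s': 0.7, 'qpos': array([-7.21934575e+01,  1.83112489e+01,  8.96382670e+01,  7.48746763e-04,
        7.20431391e+01, -1.14571882e+00]), 'qvel': array([-0.13982493,  0.03400834, -0.0012271 ,  0.06391284,  0.08752473,
       -0.01482709]), 'effort': array([-7.70271472e-04, -4.12234998e+01, -2.32193005e+01,  7.28761777e-02,
        3.77517391e-02,  4.54692966e-06]), 'ee_pos': array([ 186.76343845, -543.85244317,  213.98743648]), 'ee_rot': array([-1.79999435e+02, -7.35785614e-03, -7.10479695e+01]), 'force': array([ 0.53021876,  0.03619542, -0.41031577]), 'torque': array([-0.00507016, -0.02870906,  0.01130118]), 'gripper_width': 91.0145339182388}
```

```bash
python3 - <<'E'
import cv2
a=cv2.imread("pics/top0.png")[150:330,170:530]; cv2.imwrite("pics/top0c.png",cv2.resize(a,None,fx=2.2,fy=2.2,interpolation=cv2.INTER_CUBIC))
a=cv2.imread("pics/scene0.png")[140:460,200:460]; cv2.imwrite("pics/scene0c.png",cv2.resize(a,None,fx=1.85,fy=1.85,interpolation=cv2.INTER_CUBIC))
E
```

```text
(no output)
```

View pics/top0c.png

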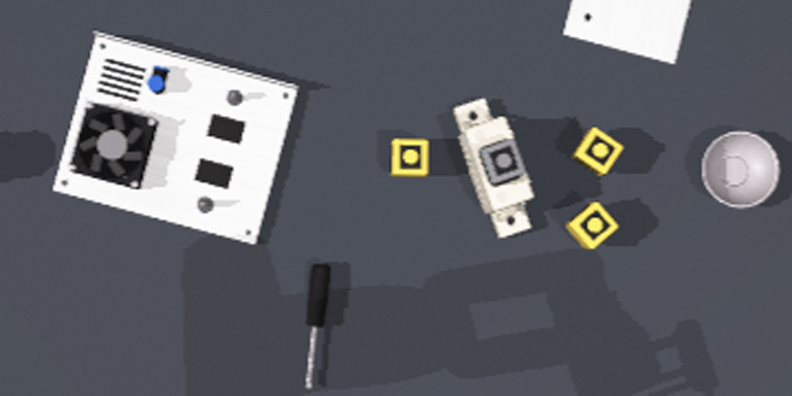

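View pics/scene0c.png

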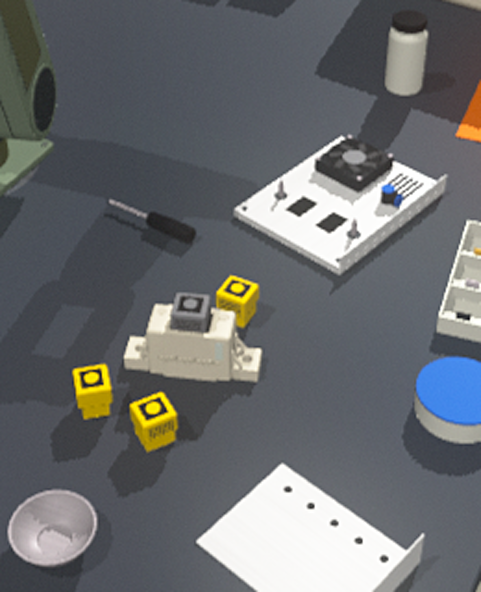

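Top view: the grey-headed cartridge sits in the tank at about (396,223). The three yellow ones at (356,221), (439,252) and (442,221) are look-alikes in the wrong colour. The chassis with fan, elbow and two pegs is at (249,214), and the white plate at the upper right has no pegs. Next I work out rough positions.

```bash
cat > h.py <<'E'
import numpy as np, cv2
from scipy.spatial.transform import Rotation as R
from workcell import monitor, cams, env, search_frame
def toolT(s=None):
    s=s or monitor.state(); T=np.eye(4); T[:3,:3]=R.from_euler('xyz',s['ee_rot'],degrees=True).as_matrix(); T[:3,3]=s['ee_pos']; return T
def cam(n,tT=None):
    p=cams.camera_params(n); f=240/np.tan(np.radians(p['fov_y']/2))
    T=p['T'] if 'T' in p else (toolT() if tT is None else tT)@p['tool_from_camera']
    return f,p['cx'],p['cy'],T
def back(c,u,v,z):
    f,cx,cy,T=c; d=T[:3,:3]@np.array([(u-cx)/f,(v-cy)/f,1]); o=T[:3,3]
    return o+d*(z-o[2])/d[2]
def proj(c,P):
    f,cx,cy,T=c; q=T[:3,:3].T@(np.asarray(P,float)-T[:3,3]); return np.array([cx+f*q[0]/q[2],cy+f*q[1]/q[2]])
def delta(pos,rpy,s=None):
    "shift cm & rotvec deg in current tool axes"
    T=toolT(s); Rt=R.from_euler('xyz',rpy,degrees=True).as_matrix()
    return np.round(T[:3,:3].T@(np.asarray(pos)-T[:3,3])/10,3), np.round(np.degrees(R.from_matrix(T[:3,:3].T@Rt).as_rotvec()),2)
E
python3 - <<'E'
from h import *
np.set_printoptions(precision=1,suppress=True)
c=cam("top"); t=lambda u,v:(u/2.2+170,v/2.2+150)
h1=back(c,*t(473,116),20);h2=back(c,*t(511,220),20)
p1=back(c,*t(235,97),45);p2=back(c,*t(205,205),45)
for a,b in((h1,h2),(p1,p2)):
    d=a-b; print(a,b,(a+b)/2,np.linalg.norm(d),np.degrees(np.arctan2(d[1],d[0])))
print("head",back(c,396,223,108))
E
```

```text
[ 627.6 -201.7   20. ] [ 493.7 -251.6   20. ] [ 560.7 -226.7   20. ] 142.89520161038138 20.44455305079764
[644.  104.3  45. ] [506.1 139.9  45. ] [575.  122.1  45. ] 142.35005684684518 -14.485559443381252
head [ 561.  -219.5  108. ]
```

```bash
python3 - <<'E'
from h import *
print(delta([561,-224,205],[180,0,-69.6]))
E
```

```text
(array([-18.097, -45.783,   0.897]), array([-0.  , -0.01, -1.45]))
```

>>> apply_moves:
  plan:
    - {"x": -3, "y": -7.5, "z": 0.9, "wz": -1.4, "fingers": 9.1}
    - {"x": -18.1, "y": -45.8, "z": 0.9, "wz": -1.4}
    - {"x": -18.1, "y": -45.8, "z": 0.9, "wz": -1.4}
    - {"x": -18.1, "y": -45.8, "z": 0.9, "wz": -1.4}
    - {"x": -18.1, "y": -45.8, "z": 0.9, "wz": -1.4}
    - {"x": -18.1, "y": -45.8, "z": 0.9, "wz": -1.4}
    - {"x": -18.1, "y": -45.8, "z": 0.9, "wz": -1.4}
    - {"x": -18.1, "y": -45.8, "z": 0.9, "wz": -1.4}

```text
$.plan[0]: bad value
```

>>> apply_moves:
  plan:
    - {"x": -5, "y": -12.5}
    - {"x": -5, "y": -12.5}
    - {"x": -5, "y": -12.5}

```text
$.plan[0]: bad value
```

>>> apply_moves:
  plan:
    - {"fingers": 9.1, "x": -18.1, "y": -45.8, "z": 0.9, "wx": 0, "wy": 0, "wz": -1.4}
    - {"fingers": 9.1, "x": -18.1, "y": -45.8, "z": 0.9, "wx": 0, "wy": 0, "wz": -1.4}
    - {"fingers": 9.1, "x": -18.1, "y": -45.8, "z": 0.9, "wx": 0, "wy": 0, "wz": -1.4}
    - {"fingers": 9.1, "x": -18.1, "y": -45.8, "z": 0.9, "wx": 0, "wy": 0, "wz": -1.4}
    - {"fingers": 9.1, "x": -18.1, "y": -45.8, "z": 0.9, "wx": 0, "wy": 0, "wz": -1.4}
    - {"fingers": 9.1, "x": -18.1, "y": -45.8, "z": 0.9, "wx": 0, "wy": 0, "wz": -1.4}
    - {"fingers": 9.1, "x": -18.1, "y": -45.8, "z": 0.9, "wx": 0, "wy": 0, "wz": -1.4}
    - {"fingers": 9.1, "x": -18.1, "y": -45.8, "z": 0.9, "wx": 0, "wy": 0, "wz": -1.4}

```text
time_s: 1.5
ee_pos: [492.1, -282.5, 206.9]
ee_rot: [-180.0, -0.0, -69.6]
force: [0.4, -0.5, -1.0]
gripper_width: 90.8
```

>>> apply_moves:
  plan:
    - {"fingers": 9.1, "x": -3.0, "y": -8.5, "z": 0.2, "wx": 0, "wy": 0, "wz": 0}
    - {"fingers": 9.1, "x": -3.0, "y": -8.5, "z": 0.2, "wx": 0, "wy": 0, "wz": 0}
    - {"fingers": 9.1, "x": -3.0, "y": -8.5, "z": 0.2, "wx": 0, "wy": 0, "wz": 0}
    - {"fingers": 9.1, "x": -3.0, "y": -8.5, "z": 0.2, "wx": 0, "wy": 0, "wz": 0}

```text
time_s: 1.9
ee_pos: [561.7, -224.1, 204.5]
ee_rot: [180.0, -0.0, -69.5]
force: [-0.6, -0.4, -0.9]
gripper_width: 90.9
```

```bash
python3 - <<'E'
from h import *
s=monitor.state(); print(s['ee_pos'],s['ee_rot'],s['qvel'])
im=cams.grab_frame("wrist"); np.save("w1.npy",toolT(s)); cv2.imwrite("pics/w1.png",im[:,:,::-1])
E
```

```text
[ 561.72542793 -224.13506288  204.47162434] [ 1.79958715e+02 -3.07702040e-02 -6.95188920e+01] [-2.10060406e+00 -1.01767171e+00  9.55218651e-01 -2.13344712e-01
  1.24672257e-01  1.71010892e-03]
```

View pics/w1.png

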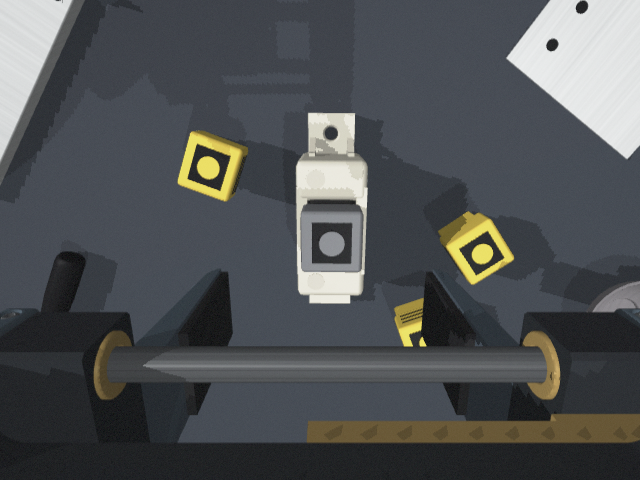

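```bash
python3 - <<'E'
from h import *
np.set_printoptions(precision=1,suppress=True)
im=cv2.imread("pics/w1.png")[100:320,220:440]; cv2.imwrite("pics/w1c.png",cv2.resize(im,None,fx=2.7,fy=2.7,interpolation=cv2.INTER_CUBIC))
T=np.load("w1.npy"); c=cam("wrist",T)
h=back(c,331,133,20);k=back(c,331.5,243.5,108)
print(h,k,h-k,np.linalg.norm((h-k)[:2]),np.degrees(np.arctan2(*(h-k)[1::-1])))
for p in (h,k): print((T[:3,:3].T@(p-T[:3,3])))
E
```

```text
[ 631.8 -201.1   20. ] [ 563.6 -226.1  108. ] [ 68.2  25.1 -88. ] 72.63588103443861 20.20051936860917
[  2.8 -73.9 184.4]
[ 2.5 -1.2 96.5]
```

View pics/w1c.png

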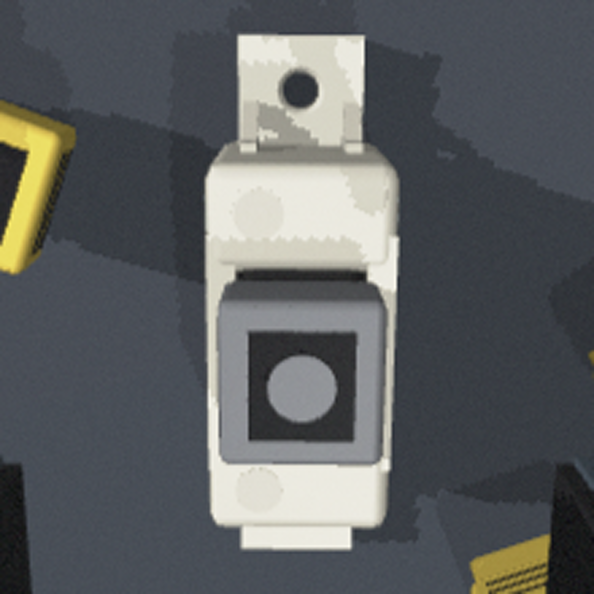

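>>> apply_moves:
  plan:
    - {"fingers": 7.8, "x": 0.25, "y": -0.15, "z": 0, "wx": 0, "wy": 0, "wz": 0.15}
    - {"fingers": 7.8, "x": 0.25, "y": -0.15, "z": 4, "wx": 0, "wy": 0, "wz": 0.15}
    - {"fingers": 7.8, "x": 0.25, "y": -0.15, "z": 8, "wx": 0, "wy": 0, "wz": 0.15}
    - {"fingers": 7.8, "x": 0.25, "y": -0.15, "z": 12, "wx": 0, "wy": 0, "wz": 0.15}
    - {"fingers": 7.8, "x": 0.25, "y": -0.15, "z": 15, "wx": 0, "wy": 0, "wz": 0.15}
    - {"fingers": 7.8, "x": 0.25, "y": -0.15, "z": 16.3, "wx": 0, "wy": 0, "wz": 0.15}
    - {"fingers": 7.8, "x": 0.25, "y": -0.15, "z": 16.3, "wx": 0, "wy": 0, "wz": 0.15}
    - {"fingers": 7.8, "x": 0.25, "y": -0.15, "z": 16.3, "wx": 0, "wy": 0, "wz": 0.15}

```text
time_s: 2.75
ee_pos: [564.0, -227.9, 43.0]
ee_rot: [-179.9, -0.1, -69.8]
force: [-0.2, -0.7, 0.3]
gripper_width: 78.2
```

>>> apply_moves:
  plan:
    - {"fingers": 4.8, "x": 0, "y": 0, "z": 0, "wx": 0, "wy": 0, "wz": 0}
    - {"fingers": 4.8, "x": 0, "y": 0, "z": 0, "wx": 0, "wy": 0, "wz": 0}
    - {"fingers": 4.8, "x": 0, "y": 0, "z": 0, "wx": 0, "wy": 0, "wz": 0}
    - {"fingers": 4.8, "x": 0, "y": 0, "z": 0, "wx": 0, "wy": 0, "wz": 0}
    - {"fingers": 4.8, "x": 0, "y": 0, "z": 0, "wx": 0, "wy": 0, "wz": 0}
    - {"fingers": 4.8, "x": 0, "y": 0, "z": 0, "wx": 0, "wy": 0, "wz": 0}
  newtons: 35

```text
time_s: 3.35
ee_pos: [564.2, -227.1, 44.1]
ee_rot: [-179.9, -0.1, -69.9]
force: [-0.6, 3.0, 5.7]
gripper_width: 53.4
```

>>> apply_moves:
  plan:
    - {"fingers": 4.8, "x": 0, "y": 0, "z": -1, "wx": 0, "wy": 0, "wz": 0}
    - {"fingers": 4.8, "x": 0, "y": 0, "z": -4, "wx": 0, "wy": 0, "wz": 0}
    - {"fingers": 4.8, "x": 0, "y": 0, "z": -7, "wx": 0, "wy": 0, "wz": 0}
    - {"fingers": 4.8, "x": 0, "y": 0, "z": -10, "wx": 0, "wy": 0, "wz": 0}
    - {"fingers": 4.8, "x": 0, "y": 0, "z": -12, "wx": 0, "wy": 0, "wz": 0}
    - {"fingers": 4.8, "x": 0, "y": 0, "z": -12, "wx": 0, "wy": 0, "wz": 0}
  newtons: 40

```text
time_s: 3.95
ee_pos: [565.1, -227.7, 166.6]
ee_rot: [-179.7, -0.3, -69.8]
force: [0.7, -0.9, -8.3]
gripper_width: 53.1
```

```bash
python3 - <<'E'
from h import *
np.set_printoptions(precision=2,suppress=True)
# seat from top estimate; view pose: chassis seat, yaw -104.5, z 
s=monitor.state(); print(s['ee_pos'],s['ee_rot'],s['force'],s['torque'])
im=cams.grab_frame("wrist"); np.save("w2.npy",toolT(s)); cv2.imwrite("pics/w2.png",im[:,:,::-1])
print(delta([575,122,165],[180,0,-104.5]))
E
```

```text
[ 565.1  -227.67  166.61] [-179.67   -0.31  -69.85] [ 0.67 -0.89 -8.33] [-0.06 -0.17 -0.  ]
(array([-32.39, -13.07,  -0.11]), array([-0.19, -0.09, 34.65]))
```

View pics/w2.png

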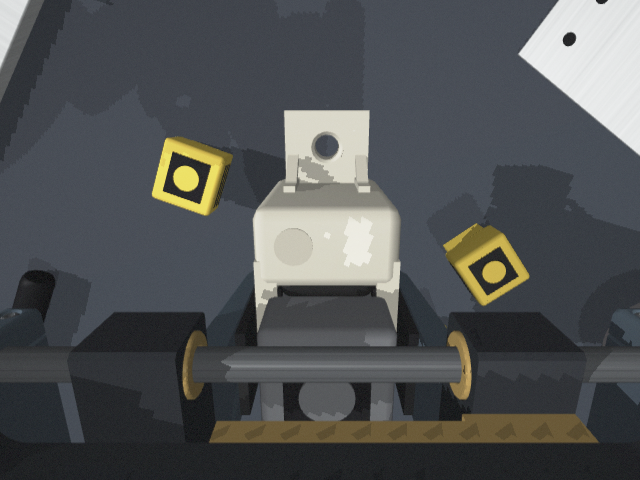

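```bash
python3 - <<'E'
from h import *
np.set_printoptions(precision=2,suppress=True)
p=cams.camera_params("wrist"); c=cam("wrist",np.eye(4))
print(back(c,326,146,24))
E
```

```text
[ -1.24 -72.54  24.  ]
```

>>> apply_moves:
  plan:
    - {"fingers": 4.8, "x": -2.0, "y": -0.8, "z": -1.0, "wx": -0.1, "wy": -0.1, "wz": 2}
    - {"fingers": 4.8, "x": -6.0, "y": -2.4, "z": -1.0, "wx": -0.2, "wy": -0.1, "wz": 6.5}
    - {"fingers": 4.8, "x": -10, "y": -4, "z": -1.0, "wx": -0.2, "wy": -0.1, "wz": 11}
    - {"fingers": 4.8, "x": -14, "y": -5.6, "z": -1.0, "wx": -0.2, "wy": -0.1, "wz": 15}
    - {"fingers": 4.8, "x": -18, "y": -7.2, "z": -1.0, "wx": -0.2, "wy": -0.1, "wz": 19.5}
    - {"fingers": 4.8, "x": -22, "y": -8.8, "z": -1.0, "wx": -0.2, "wy": -0.1, "wz": 24}
    - {"fingers": 4.8, "x": -26, "y": -10.4, "z": -1.0, "wx": -0.2, "wy": -0.1, "wz": 28}
    - {"fingers": 4.8, "x": -29, "y": -11.7, "z": -1.0, "wx": -0.2, "wy": -0.1, "wz": 32}

```text
time_s: 4.8
ee_pos: [571.7, 87.8, 171.1]
ee_rot: [179.7, -0.1, -101.9]
force: [0.8, -0.0, -8.1]
gripper_width: 53.4
```

```bash
python3 - <<'E'
from h import *
np.set_printoptions(precision=2,suppress=True)
print(delta([575,122,170],[180,0,-104.5]))
E
```

```text
(array([-3.42,  0.38,  0.11]), array([ 0.33, -0.07,  2.56]))
```

```bash
python3 - <<'E'
from h import *
np.set_printoptions(precision=2,suppress=True)
s=monitor.state(); print(s['time_s'],s['ee_pos'],s['ee_rot'],np.abs(s['qvel']).max(),s['gripper_width'])
im=cams.grab_frame("wrist"); np.save("w3.npy",toolT(s)); cv2.imwrite("pics/w3.png",im[:,:,::-1])
E
```

```text
4.8 [571.69  87.8  171.08] [ 179.67   -0.07 -101.94] 70.71607647393736 53.395368790319864
```

View pics/w3.png

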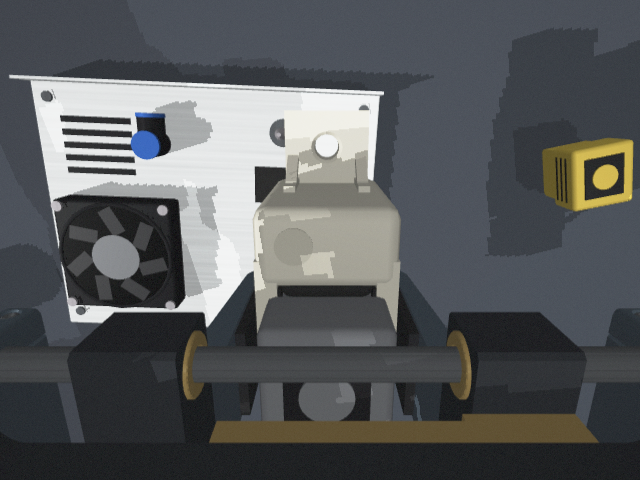

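```bash
python3 - <<'E'
from h import *
c=cam("wrist",np.eye(4))
for x in(-60,-80):
  for y in (-140,-120,0,20,40): print(x,y,proj(c,[x,y,126]).round())
s=monitor.state();print(s['ee_pos'])
g=np.array([np.radians(-104.5)])[0]; tx=np.array([np.cos(g),np.sin(g)]);ty=np.array([np.sin(g),-np.cos(g)])
v=np.array([575,122])+tx*75+ty*60; print(v, delta([*v,170],[180,0,-104.5]))
E
```

```text
-60 -140 [240.  33.]
-60 -120 [242.  65.]
-60 0 [252. 233.]
-60 20 [253. 257.]
-60 40 [254. 280.]
-80 -140 [211.  33.]
-80 -120 [213.  65.]
-80 0 [226. 233.]
-80 20 [228. 257.]
-80 40 [230. 280.]
[572.26048602  93.11215469 171.1107882 ]
[498.13264127  64.41172721] (array([4.346, 6.655, 0.129]), array([0.36, 0.3 , 2.52]))
```

>>> apply_moves:
  plan:
    - {"fingers": 4.8, "x": 2.5, "y": 3.5, "z": 0, "wx": 0.3, "wy": 0, "wz": 1.5}
    - {"fingers": 4.8, "x": 4.3, "y": 6, "z": 0.1, "wx": 0.3, "wy": 0, "wz": 2.5}
    - {"fingers": 4.8, "x": 4.3, "y": 6, "z": 0.1, "wx": 0.3, "wy": 0, "wz": 2.5}
    - {"fingers": 4.8, "x": 4.3, "y": 6, "z": 0.1, "wx": 0.3, "wy": 0, "wz": 2.5}
    - {"fingers": 4.8, "x": 4.3, "y": 6, "z": 0.1, "wx": 0.3, "wy": 0, "wz": 2.5}

```text
time_s: 5.35
ee_pos: [504.9, 63.4, 169.4]
ee_rot: [179.9, 0.3, -104.5]
force: [-0.2, 0.3, -8.2]
gripper_width: 54.0
```

```bash
python3 - <<'E'
from h import *
np.set_printoptions(precision=2,suppress=True)
s=monitor.state(); print(s['time_s'],s['ee_pos'],s['ee_rot'],np.abs(s['qvel']).max(),s['gripper_width'])
im=cams.grab_frame("wrist"); np.save("w4.npy",toolT(s)); cv2.imwrite("pics/w4.png",im[:,:,::-1])
E
```

```text
5.35 [504.93  63.39 169.45] [ 179.9     0.28 -104.48] 1.0698567581692362 53.98937165919949
```

View pics/w4.png

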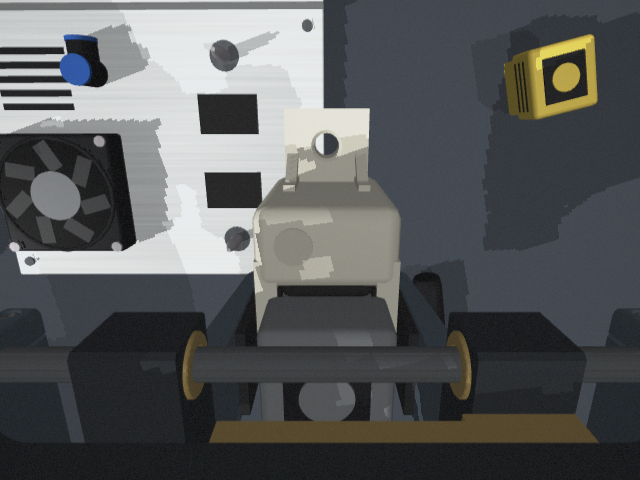

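Both pegs show, at about (224,55) and (237,239). I enlarge them to pick the tips.

```bash
python3 - <<'E'
import cv2,numpy as np
im=cv2.imread("pics/w4.png")
f=lambda u,v:cv2.resize(im[v-30:v+30,u-30:u+30],None,fx=6,fy=6,interpolation=cv2.INTER_CUBIC)
cv2.imwrite("pics/w4c.png",np.hstack([f(224,55),f(237,239)]))
E
```

```text
(no output)
```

View pics/w4c.png

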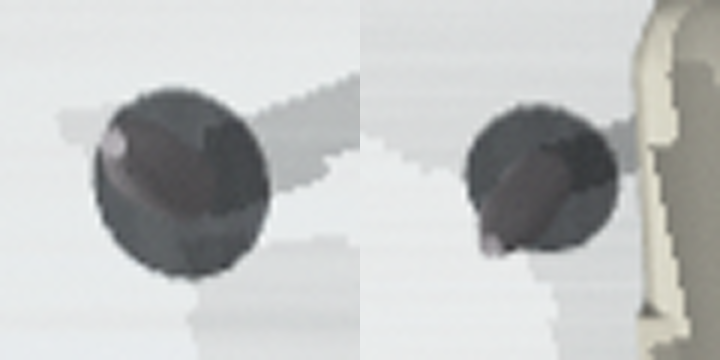

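```bash
python3 - <<'E'
from h import *
np.set_printoptions(precision=2,suppress=True)
T=np.load("w4.npy"); c=cam("wrist",T)
for (a,b,z) in (((213.2,48.7),(228.8,249.5),45),((224.3,55.5),(237.5,238.7),14.5)):
    A=back(c,*a,z);B=back(c,*b,z);d=A-B
    print(A,B,(A+B)/2,np.linalg.norm(d),np.degrees(np.arctan2(d[1],d[0])))
E
```

```text
[650.31 107.74  45.  ] [511.33 143.38  45.  ] [580.82 125.56  45.  ] 143.47443189359024 -14.383185306560515
[650.44 107.87  14.5 ] [511.01 143.38  14.5 ] [580.72 125.63  14.5 ] 143.87869548055602 -14.288386184508765
```

```bash
cat > seat.py <<'E'
from h import *
import sys
def seatpose(z):
    Rt=R.from_euler('xyz',[180,0,-104.35],degrees=True).as_matrix()
    p=np.array([580.8,125.6,z])-Rt@np.array([-1.2,-0.4,0]); return p,[180,0,-104.35]
if __name__=="__main__":
    s=monitor.state(); print(s['time_s'],s['ee_pos'],s['ee_rot'],s['force'])
    for z in map(float,sys.argv[1:]): print(z,*delta(*seatpose(z)))
E
python3 seat.py 165 105
```

```text
5.4 [505.14580156  63.47056652 169.63916788] [ 179.90862801    0.28483325 -104.47130664] [ 0.72881709  0.11278126 -8.11543163]
165.0 [-7.784 -5.734  0.493] [ 0.09  0.28 -0.12]
105.0 [-7.754 -5.743  6.493] [ 0.09  0.28 -0.12]
```

>>> apply_moves:
  plan:
    - {"fingers": 4.8, "x": -3, "y": -2.2, "z": 0.2, "wx": 0.1, "wy": 0.3, "wz": -0.1}
    - {"fingers": 4.8, "x": -6.0, "y": -4.5, "z": 0.4, "wx": 0.1, "wy": 0.3, "wz": -0.1}
    - {"fingers": 4.8, "x": -7.8, "y": -5.7, "z": 1.5, "wx": 0.1, "wy": 0.3, "wz": -0.1}
    - {"fingers": 4.8, "x": -7.8, "y": -5.7, "z": 4, "wx": 0.1, "wy": 0.3, "wz": -0.1}
    - {"fingers": 4.8, "x": -7.8, "y": -5.7, "z": 5.5, "wx": 0.1, "wy": 0.3, "wz": -0.1}
    - {"fingers": 4.8, "x": -7.8, "y": -5.7, "z": 6.0, "wx": 0.1, "wy": 0.3, "wz": -0.1}
    - {"fingers": 4.8, "x": -7.8, "y": -5.7, "z": 6.0, "wx": 0.1, "wy": 0.3, "wz": -0.1}

```text
time_s: 6.1
ee_pos: [579.8, 125.1, 108.8]
ee_rot: [179.9, -0.1, -104.4]
force: [0.3, -0.5, -8.2]
gripper_width: 53.8
```

```bash
python3 seat.py 105 92 58; python3 - <<'E'
from h import *
s=monitor.state(); im=cams.grab_frame("wrist"); cv2.imwrite("pics/w5.png",im[:,:,::-1])
a=im[90:210,240:400,::-1]; cv2.imwrite("pics/w5c.png",cv2.resize(a,None,fx=5,fy=5,interpolation=cv2.INTER_CUBIC))
c=cam("wrist"); print(proj(c,[650.4,107.8,45]))
E
```

```text
6.1 [579.78466739 125.05943733 108.79867416] [ 1.79906564e+02 -6.37772760e-02 -1.04367266e+02] [ 0.33959696 -0.53997837 -8.19072259]
105.0 [ 0.042 -0.046  0.38 ] [ 0.09 -0.06 -0.02]
92.0 [ 0.041 -0.048  1.68 ] [ 0.09 -0.06 -0.02]
58.0 [ 0.037 -0.053  5.08 ] [ 0.09 -0.06 -0.02]
[328.50764176 140.92449522]
```

View pics/w5c.png

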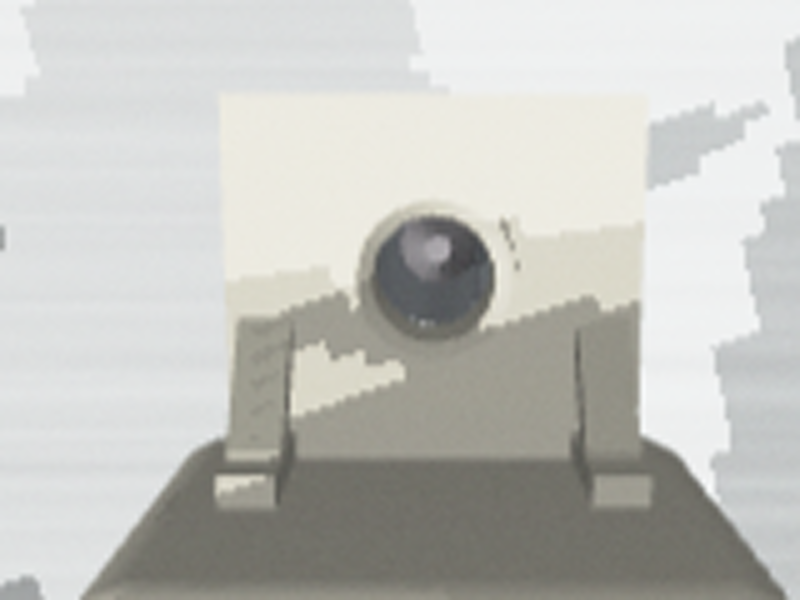

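>>> apply_moves:
  plan:
    - {"fingers": 4.8, "x": 0.03, "y": -0.1, "z": 0.3, "wx": 0.1, "wy": 0, "wz": 0}
    - {"fingers": 4.8, "x": 0.03, "y": -0.1, "z": 1.0, "wx": 0.1, "wy": 0, "wz": 0}
    - {"fingers": 4.8, "x": 0.03, "y": -0.1, "z": 1.7, "wx": 0.1, "wy": 0, "wz": 0}
    - {"fingers": 4.8, "x": 0.03, "y": -0.1, "z": 2.4, "wx": 0.1, "wy": 0, "wz": 0}
    - {"fingers": 4.8, "x": 0.03, "y": -0.1, "z": 3.0, "wx": 0.1, "wy": 0, "wz": 0}
    - {"fingers": 4.8, "x": 0.03, "y": -0.1, "z": 3.5, "wx": 0.1, "wy": 0, "wz": 0}

```text
time_s: 6.75
ee_pos: [581.1, 124.5, 74.2]
ee_rot: [-179.9, -0.0, -104.4]
force: [-0.8, -0.6, -7.8]
gripper_width: 53.7
```

```bash
python3 seat.py 58
```

```text
6.75 [581.12660032 124.51492972  74.18148705] [-1.79908381e+02 -2.13292033e-02 -1.04375870e+02] [-0.79398356 -0.60578028 -7.83603245]
58.0 [0.022 0.101 1.618] [-0.09 -0.02 -0.03]
```

>>> apply_moves:
  plan:
    - {"fingers": 4.8, "x": 0.02, "y": 0.05, "z": 0.4, "wx": -0.1, "wy": 0, "wz": 0}
    - {"fingers": 4.8, "x": 0.02, "y": 0.05, "z": 0.8, "wx": -0.1, "wy": 0, "wz": 0}
    - {"fingers": 4.8, "x": 0.02, "y": 0.05, "z": 1.2, "wx": -0.1, "wy": 0, "wz": 0}
    - {"fingers": 4.8, "x": 0.02, "y": 0.05, "z": 1.5, "wx": -0.1, "wy": 0, "wz": 0}
    - {"fingers": 4.8, "x": 0.02, "y": 0.05, "z": 1.6, "wx": -0.1, "wy": 0, "wz": 0}
    - {"fingers": 4.8, "x": 0.02, "y": 0.05, "z": 1.65, "wx": -0.1, "wy": 0, "wz": 0}

```text
time_s: 7.35
ee_pos: [580.8, 124.4, 58.6]
ee_rot: [-180.0, -0.0, -104.4]
force: [-0.5, -0.5, 0.8]
gripper_width: 53.6
```

>>> apply_moves:
  plan:
    - {"fingers": 4.8, "x": 0, "y": 0, "z": 0.1, "wx": 0, "wy": 0, "wz": 0}
    - {"fingers": 4.8, "x": 0, "y": 0, "z": 0.1, "wx": 0, "wy": 0, "wz": 0}

```text
time_s: 7.55
ee_pos: [581.0, 124.4, 58.4]
ee_rot: [-179.9, 0.0, -104.4]
force: [-1.0, -1.2, 1.4]
gripper_width: 53.9
```

>>> apply_moves:
  plan:
    - {"fingers": 7.4, "x": 0, "y": 0, "z": 0, "wx": 0, "wy": 0, "wz": 0}
    - {"fingers": 7.4, "x": 0, "y": 0, "z": 0, "wx": 0, "wy": 0, "wz": 0}
    - {"fingers": 7.4, "x": 0, "y": 0, "z": 0, "wx": 0, "wy": 0, "wz": 0}
    - {"fingers": 7.4, "x": 0, "y": 0, "z": 0, "wx": 0, "wy": 0, "wz": 0}

```text
time_s: 7.95
ee_pos: [581.4, 124.5, 58.6]
ee_rot: [-179.9, 0.0, -104.4]
force: [1.3, -0.5, -0.4]
gripper_width: 73.9
```

>>> apply_moves:
  plan:
    - {"fingers": 7.4, "x": 0, "y": 0, "z": -2, "wx": 0, "wy": 0, "wz": 0}
    - {"fingers": 7.4, "x": 0, "y": 0, "z": -6, "wx": 0, "wy": 0, "wz": 0}
    - {"fingers": 7.4, "x": 0, "y": 0, "z": -10, "wx": 0, "wy": 0, "wz": 0}
    - {"fingers": 7.4, "x": 0, "y": 0, "z": -14, "wx": 0, "wy": 0, "wz": 0}
    - {"fingers": 7.4, "x": 0, "y": 0, "z": -16, "wx": 0, "wy": 0, "wz": 0}
    - {"fingers": 7.4, "x": 0, "y": 0, "z": -16, "wx": 0, "wy": 0, "wz": 0}

```text
time_s: 8.55
ee_pos: [583.2, 124.9, 222.5]
ee_rot: [-179.5, 0.2, -104.4]
force: [1.0, -0.1, -0.1]
gripper_width: 73.8
```

```bash
python3 - <<'E'
from h import *
s=monitor.state(); print(s['time_s'],s['ee_pos'],s['ee_rot']);im=cams.grab_frame("wrist"); np.save("w6.npy",toolT(s)); cv2.imwrite("pics/w6.png",im[:,:,::-1])
im=cams.grab_frame("scene"); cv2.imwrite("pics/s6.png",cv2.resize(im[190:330,310:460,::-1],None,fx=4,fy=4,interpolation=cv2.INTER_CUBIC))
E
```

```text
8.55 [583.15441357 124.92884984 222.49346062] [-179.45130185    0.23295956 -104.36208577]
```

View pics/w6.png

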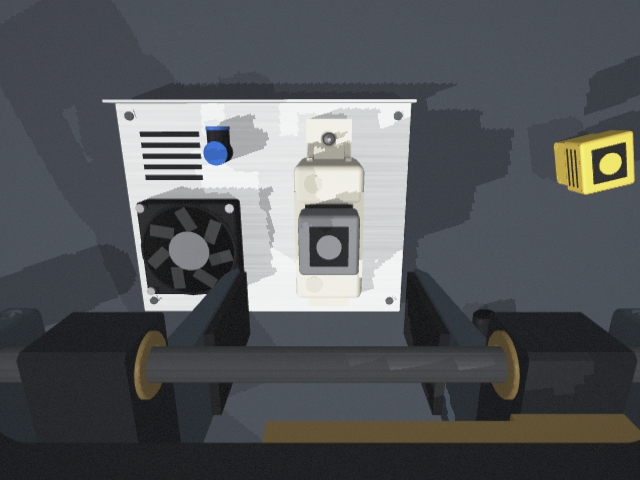

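View pics/s6.png

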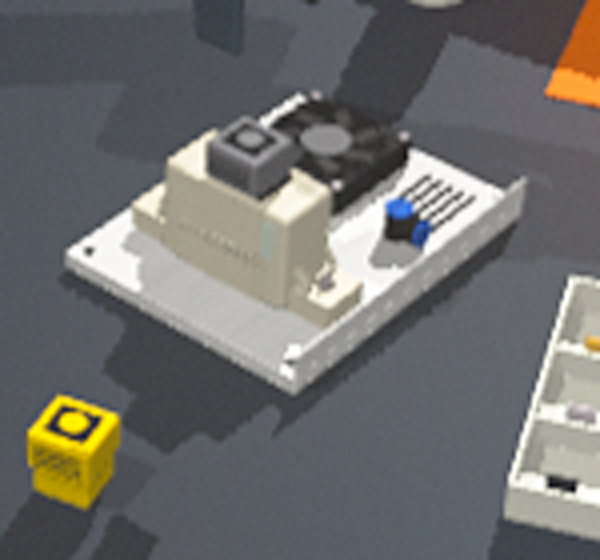

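```bash
python3 - <<'E'
from h import *
T=np.load("w6.npy");c=cam("wrist",T); k=back(c,329,247,122); h=back(c,328.5,139,45); print(k,h,np.hypot(*(h-k)[:2]), T[:3,:3].T@(k-T[:3,3]))
s=monitor.state();print(s['ee_pos'],s['ee_rot'])
print(delta([580.9,125.3,130],[180,0,-104.35]),delta([580.9,125.3,100],[180,0,-104.35]))
E
```

```text
[580.6535085  125.95941957 122.        ] [651.03148389 108.43231865  45.        ] 72.52764084379214 [3.05843632e-02 3.64063108e+00 1.00463909e+02]
[580.78965196 124.46788111 218.12414603] [-1.79902600e+02  1.99114036e-02 -1.04365295e+02]
(array([-0.08 ,  0.025,  8.812]), array([-0.1 ,  0.02, -0.02])) (array([-0.079,  0.03 , 11.812]), array([-0.1 ,  0.02, -0.02]))
```

>>> apply_moves:
  plan:
    - {"fingers": 7.4, "x": 0, "y": 0, "z": 4, "wx": -0.1, "wy": 0, "wz": 0}
    - {"fingers": 7.4, "x": 0, "y": 0, "z": 8, "wx": -0.1, "wy": 0, "wz": 0}
    - {"fingers": 7.4, "x": 0, "y": 0, "z": 10.5, "wx": -0.1, "wy": 0, "wz": 0}
    - {"fingers": 7.4, "x": 0, "y": 0, "z": 11.6, "wx": -0.1, "wy": 0, "wz": 0}
    - {"fingers": 7.4, "x": 0, "y": 0, "z": 11.8, "wx": -0.1, "wy": 0, "wz": 0}
    - {"fingers": 7.4, "x": 0, "y": 0, "z": 11.8, "wx": -0.1, "wy": 0, "wz": 0}
    - {"fingers": 7.4, "x": 0, "y": 0, "z": 11.8, "wx": -0.1, "wy": 0, "wz": 0}

```text
time_s: 9.35
ee_pos: [582.0, 124.7, 101.4]
ee_rot: [-179.9, 0.1, -104.4]
force: [0.4, -0.8, -0.2]
gripper_width: 74.1
```

>>> apply_moves:
  plan:
    - {"fingers": 4.0, "x": 0, "y": 0, "z": 0, "wx": 0, "wy": 0, "wz": 0}
    - {"fingers": 4.0, "x": 0, "y": 0, "z": 0, "wx": 0, "wy": 0, "wz": 0}
    - {"fingers": 4.0, "x": 0, "y": 0, "z": 0, "wx": 0, "wy": 0, "wz": 0}
    - {"fingers": 4.0, "x": 0, "y": 0, "z": 0, "wx": 0, "wy": 0, "wz": 0}
    - {"fingers": 4.0, "x": 0, "y": 0, "z": 0, "wx": 0, "wy": 0, "wz": 0}
    - {"fingers": 4.0, "x": 0, "y": 0, "z": 0, "wx": 0, "wy": 0, "wz": 0}
    - {"fingers": 4.0, "x": 0, "y": 0, "z": 0, "wx": 0, "wy": 0, "wz": 0}
  newtons: 35

```text
time_s: 10.05
ee_pos: [582.0, 124.4, 101.7]
ee_rot: [-179.9, 0.1, -104.4]
force: [-1.6, -1.9, 2.7]
gripper_width: 43.6
```

```bash
python3 - <<'E'
from h import *
s=monitor.state();print(s['time_s'],s['ee_pos'],s['ee_rot'],s['force'],s['torque'],s['gripper_width'])
E
```

```text
10.05 [581.98785081 124.351883   101.65483596] [-1.79856715e+02  5.84868080e-02 -1.04359438e+02] [-1.61905331 -1.91794989  2.70781884] [-0.28078624  0.15893373  0.00977684] 43.639990554930584
```

```bash
cat > rock.py <<'E'
from h import *
import sys
P0=np.array([582.0,124.35,101.65]); R0=R.from_euler('xyz',[180,0,-104.36],degrees=True).as_matrix(); D0=12.65
def pose(th,h):
    t=np.radians(th);d=D0+h
    p=P0+R0@np.array([0,d*np.sin(t),d*(1-np.cos(t))-h]); return p,R0@R.from_rotvec([t,0,0]).as_matrix()
if __name__=="__main__":
    np.set_printoptions(precision=2,suppress=True)
    s=monitor.state(); T=toolT(s)
    rel=np.degrees(R.from_matrix(R0.T@T[:3,:3]).as_rotvec()); d=R0.T@(T[:3,3]-P0)
    th=np.radians(rel[0]); h=(D0*(1-np.cos(th))-d[2])/np.cos(th)
    print('t',s['time_s'],'lean',rel,'rel',d,'h~',h,'F',s['force'],'M',s['torque'],'w',s['gripper_width'])
    for a in sys.argv[1:]:
        th,h=map(float,a.split(','));p,Rm=pose(th,h)
        print(a,np.round(T[:3,:3].T@(p-T[:3,3])/10,2),np.round(np.degrees(R.from_matrix(T[:3,:3].T@Rm).as_rotvec()),1))
E
python3 rock.py 2,0.9 4,1.7 6,2.5 8,3.3 9.5,3.9 10.5,4.3
```

```text
t 10.05 lean [ 0.14 -0.06 -0.  ] rel [ 0.    0.01 -0.  ] h~ 0.004875535100470753 F [-1.62 -1.92  2.71] M [-0.28  0.16  0.01] w 43.639990554930584
2,0.9 [-0.    0.05 -0.09] [ 1.9  0.1 -0. ]
4,1.7 [-0.    0.1  -0.17] [ 3.9  0.1 -0. ]
6,2.5 [-0.    0.16 -0.24] [ 5.9  0.1 -0. ]
8,3.3 [-0.    0.22 -0.31] [ 7.9  0.1 -0. ]
9.5,3.9 [-0.    0.27 -0.37] [ 9.4  0.1 -0. ]
10.5,4.3 [-0.    0.31 -0.4 ] [10.4  0.1 -0. ]
```

Taking the first swing in small steps and checking the force.

>>> apply_moves:
  plan:
    - {"fingers": 4.0, "x": 0, "y": 0.05, "z": -0.09, "wx": 1.9, "wy": 0, "wz": 0}
    - {"fingers": 4.0, "x": 0, "y": 0.1, "z": -0.17, "wx": 3.9, "wy": 0, "wz": 0}
    - {"fingers": 4.0, "x": 0, "y": 0.13, "z": -0.2, "wx": 4.9, "wy": 0, "wz": 0}
    - {"fingers": 4.0, "x": 0, "y": 0.16, "z": -0.24, "wx": 5.9, "wy": 0, "wz": 0}
    - {"fingers": 4.0, "x": 0, "y": 0.16, "z": -0.24, "wx": 5.9, "wy": 0, "wz": 0}

```text
time_s: 10.55
ee_pos: [580.1, 124.8, 103.9]
ee_rot: [-174.0, 0.0, -104.3]
force: [1.0, -1.8, -1.7]
gripper_width: 43.8
```

```bash
python3 rock.py 6,2.5 8,3.3 10.5,4.3
```

```text
t 10.55 lean [ 6.04 -0.04 -0.02] rel [ 0.03  1.95 -2.2 ] h~ 2.283622614355251 F [ 1.02 -1.78 -1.7 ] M [-0.18 -0.04 -0.04] w 43.8016420809753
6,2.5 [-0.   -0.04 -0.02] [-0.  0.  0.]
8,3.3 [-0.    0.02 -0.1 ] [2. 0. 0.]
10.5,4.3 [-0.    0.09 -0.19] [4.5 0.  0. ]
```

>>> apply_moves:
  plan:
    - {"fingers": 4.0, "x": 0, "y": 0.02, "z": -0.1, "wx": 2, "wy": 0, "wz": 0}
    - {"fingers": 4.0, "x": 0, "y": 0.06, "z": -0.16, "wx": 3.5, "wy": 0, "wz": 0}
    - {"fingers": 4.0, "x": 0, "y": 0.09, "z": -0.2, "wx": 4.6, "wy": 0, "wz": 0}
    - {"fingers": 4.0, "x": 0, "y": 0.09, "z": -0.2, "wx": 4.6, "wy": 0, "wz": 0}

```text
time_s: 10.95
ee_pos: [579.0, 125.2, 105.8]
ee_rot: [-169.3, 0.1, -104.3]
force: [4.2, -2.3, -2.2]
gripper_width: 43.8
```

```bash
python3 rock.py 8,5 5.5,5.6 3,6.2 0.5,6.8 -2,7.4 -4.5,8.0
```

```text
t 10.95 lean [10.65 -0.06 -0.04] rel [-0.09  3.17 -4.11] h~ 4.401288566242471 F [ 4.15 -2.26 -2.2 ] M [-0.09 -0.01 -0.01] w 43.78344623196112
8,5 [ 0.01 -0.08 -0.06] [-2.7  0.1  0. ]
5.5,5.6 [ 0.01 -0.17 -0.11] [-5.2  0.1  0. ]
3,6.2 [ 0.01 -0.25 -0.16] [-7.7  0.1  0. ]
0.5,6.8 [ 0.01 -0.34 -0.21] [-10.2   0.1   0. ]
-2,7.4 [ 0.01 -0.44 -0.25] [-12.7   0.1   0. ]
-4.5,8.0 [ 0.01 -0.54 -0.29] [-15.2   0.1   0. ]
```

>>> apply_moves:
  plan:
    - {"fingers": 4.0, "x": 0, "y": -0.08, "z": -0.06, "wx": -2.7, "wy": 0.1, "wz": 0}
    - {"fingers": 4.0, "x": 0, "y": -0.17, "z": -0.11, "wx": -5.2, "wy": 0.1, "wz": 0}
    - {"fingers": 4.0, "x": 0, "y": -0.25, "z": -0.16, "wx": -7.7, "wy": 0.1, "wz": 0}
    - {"fingers": 4.0, "x": 0, "y": -0.34, "z": -0.21, "wx": -10.2, "wy": 0.1, "wz": 0}
    - {"fingers": 4.0, "x": 0, "y": -0.44, "z": -0.25, "wx": -12.7, "wy": 0.1, "wz": 0}
    - {"fingers": 4.0, "x": 0, "y": -0.54, "z": -0.29, "wx": -15.2, "wy": 0.1, "wz": 0}

```text
time_s: 11.55
ee_pos: [582.7, 124.1, 109.5]
ee_rot: [175.2, -0.1, -104.3]
force: [-1.2, -0.7, -0.7]
gripper_width: 43.9
```

```bash
python3 - <<'E'
from h import *
im=cams.grab_frame("wrist"); cv2.imwrite("pics/w7.png",im[:,:,::-1])
im=cams.grab_frame("scene"); cv2.imwrite("pics/s7.png",cv2.resize(im[170:310,310:460,::-1],None,fx=4,fy=4,interpolation=cv2.INTER_CUBIC))
E
python3 rock.py -6,8.2 -8,8.7 -10.5,9.3
```

```text
t 11.65 lean [-4.75  0.07  0.02] rel [ 0.11 -1.37 -7.71] h~ 7.78118263752508 F [-3.74 -1.39  3.36] M [-0.02  0.66  0.07] w 43.86938776491648
-6,8.2 [-0.01 -0.08 -0.04] [-1.2 -0.1 -0. ]
-8,8.7 [-0.01 -0.15 -0.09] [-3.2 -0.1 -0. ]
-10.5,9.3 [-0.01 -0.25 -0.14] [-5.7 -0.1 -0. ]
```

View pics/w7.png

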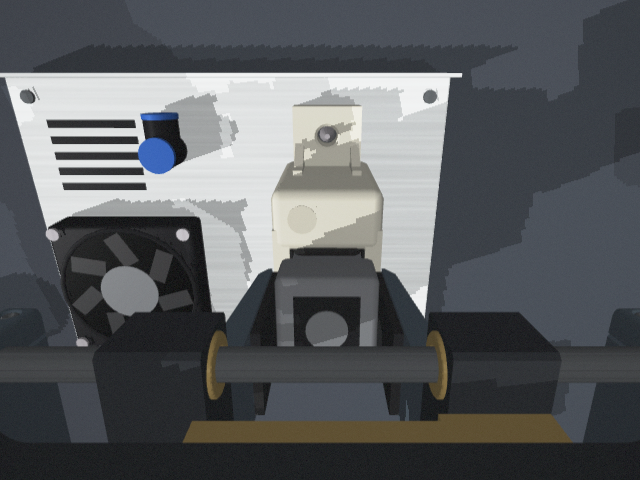

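View pics/s7.png

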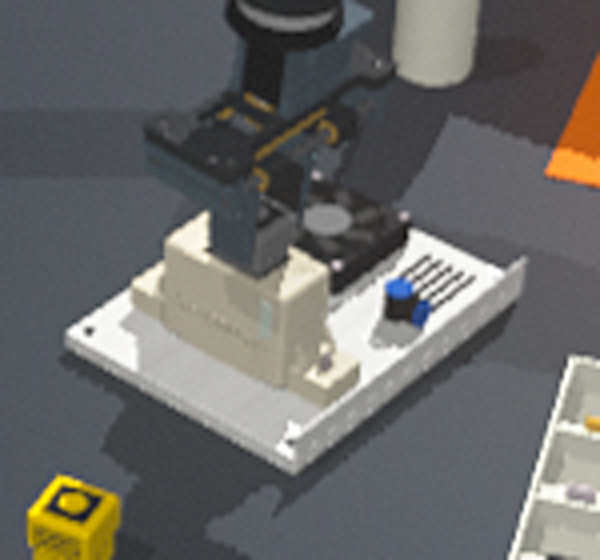

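>>> apply_moves:
  plan:
    - {"fingers": 4.0, "x": 0, "y": -0.08, "z": -0.05, "wx": -1.2, "wy": -0.1, "wz": 0}
    - {"fingers": 4.0, "x": 0, "y": -0.15, "z": -0.1, "wx": -3.2, "wy": -0.1, "wz": 0}
    - {"fingers": 4.0, "x": 0, "y": -0.25, "z": -0.15, "wx": -5.8, "wy": -0.1, "wz": 0}
    - {"fingers": 4.0, "x": 0, "y": -0.25, "z": -0.15, "wx": -5.8, "wy": -0.1, "wz": 0}

```text
time_s: 12.05
ee_pos: [585.7, 123.3, 110.3]
ee_rot: [169.3, 0.0, -104.4]
force: [-2.2, 0.3, 1.1]
gripper_width: 43.7
```

```bash
python3 rock.py -8,10 -5.5,10.6 -3,11.3 -0.5,12 2,12.6 4.5,13.2 7,13.8 9.5,14.4
```

```text
t 12.05 lean [-10.69  -0.04   0.06] rel [ 0.11 -3.83 -8.69] h~ 9.070893793196237 F [-2.17  0.25  1.11] M [0.12 0.59 0.08] w 43.66004055159604
-8,10 [-0.01  0.09 -0.09] [ 2.7  0.  -0.1]
-5.5,10.6 [-0.01  0.19 -0.15] [ 5.2  0.  -0.1]
-3,11.3 [-0.01  0.3  -0.2 ] [ 7.7  0.  -0.1]
-0.5,12 [-0.01  0.42 -0.26] [10.2  0.  -0.1]
2,12.6 [-0.01  0.54 -0.29] [12.7  0.  -0.1]
4.5,13.2 [-0.01  0.66 -0.33] [15.2  0.  -0.1]
7,13.8 [-0.01  0.78 -0.35] [17.7  0.  -0.1]
9.5,14.4 [-0.01  0.91 -0.37] [20.2  0.  -0.1]
```

>>> apply_moves:
  plan:
    - {"fingers": 4.0, "x": 0, "y": 0.09, "z": -0.08, "wx": 2.7, "wy": 0, "wz": -0.1}
    - {"fingers": 4.0, "x": 0, "y": 0.19, "z": -0.14, "wx": 5.2, "wy": 0, "wz": -0.1}
    - {"fingers": 4.0, "x": 0, "y": 0.3, "z": -0.2, "wx": 7.7, "wy": 0, "wz": -0.1}
    - {"fingers": 4.0, "x": 0, "y": 0.42, "z": -0.25, "wx": 10.2, "wy": 0, "wz": -0.1}
    - {"fingers": 4.0, "x": 0, "y": 0.54, "z": -0.29, "wx": 12.7, "wy": 0, "wz": -0.1}
    - {"fingers": 4.0, "x": 0, "y": 0.66, "z": -0.32, "wx": 15.2, "wy": 0, "wz": -0.1}
    - {"fingers": 4.0, "x": 0, "y": 0.78, "z": -0.35, "wx": 17.7, "wy": 0, "wz": -0.1}
    - {"fingers": 4.0, "x": 0, "y": 0.93, "z": -0.37, "wx": 20.6, "wy": 0, "wz": -0.1}

```text
time_s: 12.85
ee_pos: [577.0, 125.7, 116.1]
ee_rot: [-170.0, 0.1, -104.3]
force: [-1.9, -2.1, 2.2]
gripper_width: 43.8
```

```bash
python3 - <<'E'
from h import *
im=cams.grab_frame("wrist"); cv2.imwrite("pics/w8.png",im[:,:,::-1])
E
python3 rock.py 8,14.8 5.5,15.4 3,16.1 0.5,16.8 -2,17.4 -4.5,18 -7,18.6 -9.5,19.2
```

```text
t 12.9 lean [10.11 -0.08 -0.09] rel [ -0.02   6.46 -14.59] h~ 15.017861417841823 F [-1.22 -0.51 -1.1 ] M [-0.32 -0.06 -0.07] w 43.55647358998465
8,14.8 [ 0.   -0.26  0.05] [-2.1  0.1  0.1]
5.5,15.4 [ 0.   -0.38 -0.  ] [-4.6  0.1  0.1]
3,16.1 [ 0.   -0.51 -0.06] [-7.1  0.1  0.1]
0.5,16.8 [ 0.   -0.65 -0.11] [-9.6  0.1  0.1]
-2,17.4 [ 0.   -0.79 -0.14] [-12.1   0.1   0.1]
-4.5,18 [ 0.   -0.93 -0.17] [-14.6   0.1   0.1]
-7,18.6 [ 0.   -1.08 -0.19] [-17.1   0.1   0.1]
-9.5,19.2 [ 0.   -1.23 -0.21] [-19.6   0.1   0.1]
```

View pics/w8.png

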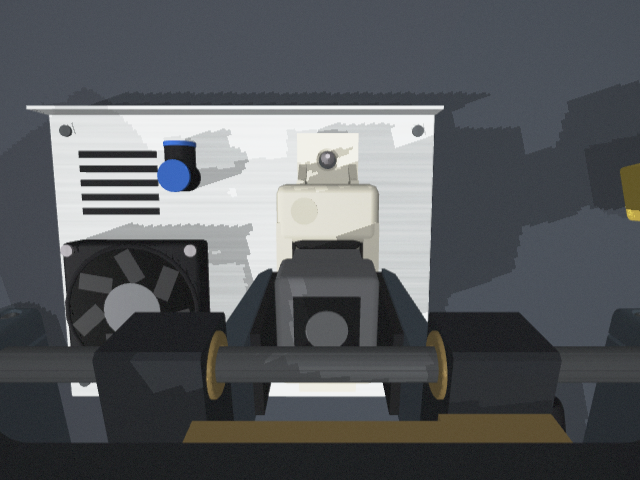

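>>> apply_moves:
  plan:
    - {"fingers": 4.0, "x": 0, "y": -0.24, "z": 0.01, "wx": -2.1, "wy": 0.1, "wz": 0.1}
    - {"fingers": 4.0, "x": 0, "y": -0.38, "z": -0.03, "wx": -4.6, "wy": 0.1, "wz": 0.1}
    - {"fingers": 4.0, "x": 0, "y": -0.51, "z": -0.07, "wx": -7.1, "wy": 0.1, "wz": 0.1}
    - {"fingers": 4.0, "x": 0, "y": -0.65, "z": -0.11, "wx": -9.6, "wy": 0.1, "wz": 0.1}
    - {"fingers": 4.0, "x": 0, "y": -0.79, "z": -0.15, "wx": -12.1, "wy": 0.1, "wz": 0.1}
    - {"fingers": 4.0, "x": 0, "y": -0.93, "z": -0.18, "wx": -14.6, "wy": 0.1, "wz": 0.1}
    - {"fingers": 4.0, "x": 0, "y": -1.08, "z": -0.2, "wx": -17.1, "wy": 0.1, "wz": 0.1}
    - {"fingers": 4.0, "x": 0, "y": -1.24, "z": -0.22, "wx": -19.9, "wy": 0.1, "wz": 0.1}

```text
time_s: 13.7
ee_pos: [584.9, 123.8, 122.3]
ee_rot: [169.8, -0.0, -104.3]
force: [-6.2, -0.5, 8.3]
gripper_width: 43.9
```

```bash
python3 rock.py -8,20.2 -5.5,21 -3,21.8 -0.5,22.5 0,24 0,28 0,36 0,44
```

```text
t 13.7 lean [-10.15   0.01  -0.03] rel [ -0.14  -2.93 -20.68] h~ 21.21535484437957 F [-6.2  -0.55  8.3 ] M [0.11 1.5  0.08] w 43.93798272871015
-8,20.2 [ 0.01 -0.18  0.05] [ 2.2 -0.   0. ]
-5.5,21 [ 0.01 -0.03 -0.02] [ 4.7 -0.   0. ]
-3,21.8 [ 0.01  0.13 -0.09] [ 7.2 -0.   0. ]
-0.5,22.5 [ 0.01  0.29 -0.13] [ 9.7 -0.   0. ]
0,24 [ 0.01  0.35 -0.27] [10.2 -0.   0. ]
0,28 [ 0.01  0.42 -0.67] [10.2 -0.   0. ]
0,36 [ 0.01  0.56 -1.46] [10.2 -0.   0. ]
0,44 [ 0.01  0.7  -2.24] [10.2 -0.   0. ]
```

```bash
python3 - <<'E'
from h import *
im=cams.grab_frame("wrist"); cv2.imwrite("pics/w9.png",im[:,:,::-1])
im=cams.grab_frame("scene"); cv2.imwrite("pics/s9.png",cv2.resize(im[190:290,340:440,::-1],None,fx=6,fy=6,interpolation=cv2.INTER_CUBIC))
E
python3 rock.py
```

```text
t 13.8 lean [-10.18  -0.01   0.03] rel [ -0.2   -3.58 -19.97] h~ 20.49548459690427 F [-7.46  1.15  8.69] M [0.32 1.77 0.08] w 44.01138280898006
```

View pics/w9.png

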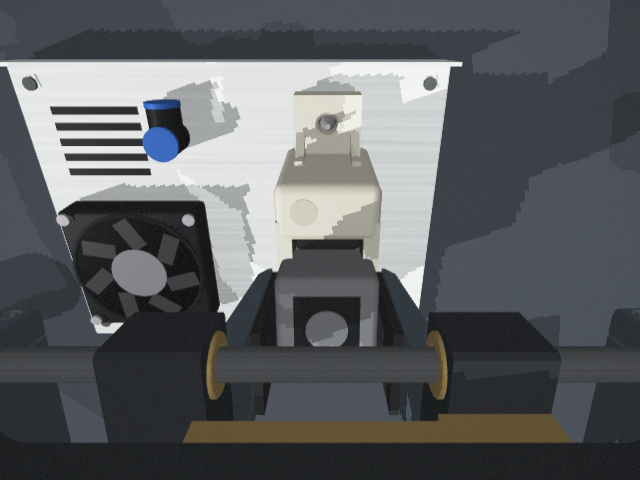

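View pics/s9.png

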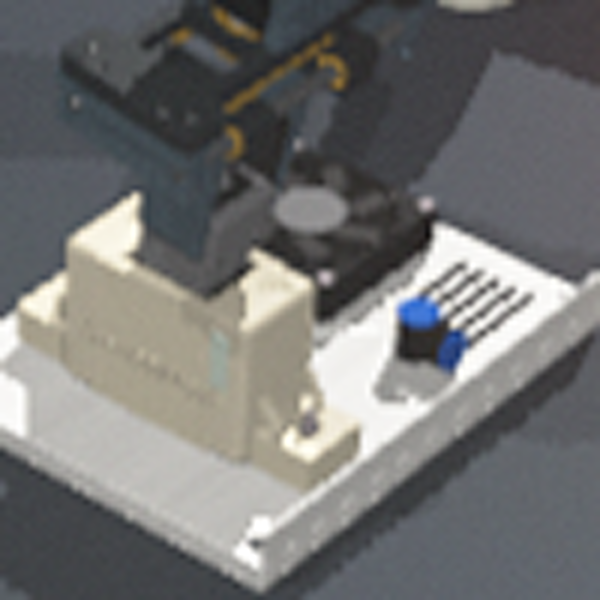

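```bash
python3 rock.py -8,21 -5,22  -2,23.5 0,25 0,28 0,32 0,38 0,44
```

```text
t 13.8 lean [-10.18  -0.01   0.03] rel [ -0.2   -3.58 -19.97] h~ 20.49548459690427 F [-7.46  1.15  8.69] M [0.32 1.77 0.08] w 44.01138280898006
-8,21 [ 0.02 -0.1  -0.09] [ 2.2  0.  -0. ]
-5,22 [ 0.02  0.09 -0.18] [ 5.2  0.  -0. ]
-2,23.5 [ 0.02  0.29 -0.3 ] [ 8.2  0.  -0. ]
0,25 [ 0.02  0.44 -0.43] [10.2  0.  -0. ]
0,28 [ 0.02  0.49 -0.73] [10.2  0.  -0. ]
0,32 [ 0.02  0.56 -1.12] [10.2  0.  -0. ]
0,38 [ 0.02  0.67 -1.71] [10.2  0.  -0. ]
0,44 [ 0.02  0.78 -2.3 ] [10.2  0.  -0. ]
```

>>> apply_moves:
  plan:
    - {"fingers": 4.0, "x": 0, "y": 0, "z": -0.1, "wx": 2.2, "wy": 0, "wz": 0}
    - {"fingers": 4.0, "x": 0, "y": 0.1, "z": -0.18, "wx": 5.2, "wy": 0, "wz": 0}
    - {"fingers": 4.0, "x": 0, "y": 0.29, "z": -0.3, "wx": 8.2, "wy": 0, "wz": 0}
    - {"fingers": 4.0, "x": 0, "y": 0.44, "z": -0.43, "wx": 10.2, "wy": 0, "wz": 0}
    - {"fingers": 4.0, "x": 0, "y": 0.44, "z": -0.45, "wx": 10.2, "wy": 0, "wz": 0}

```text
time_s: 14.3
ee_pos: [581.3, 125.2, 127.4]
ee_rot: [-179.9, 0.1, -104.3]
force: [-0.1, -0.9, -0.1]
gripper_width: 43.9
```

```bash
python3 rock.py 0,28 0,36 0,44
```

```text
t 14.3 lean [ 0.06 -0.07 -0.03] rel [ -0.64   0.88 -25.75] h~ 25.748841041124876 F [-0.12 -0.95 -0.09] M [0.09 0.03 0.02] w 43.863791440061675
0,28 [ 0.06 -0.09 -0.23] [-0.1  0.1  0. ]
0,36 [ 0.06 -0.09 -1.03] [-0.1  0.1  0. ]
0,44 [ 0.06 -0.09 -1.83] [-0.1  0.1  0. ]
```

>>> apply_moves:
  plan:
    - {"fingers": 4.0, "x": 0.03, "y": -0.05, "z": -0.3, "wx": 0, "wy": 0, "wz": 0}
    - {"fingers": 4.0, "x": 0.03, "y": -0.05, "z": -0.8, "wx": 0, "wy": 0, "wz": 0}
    - {"fingers": 4.0, "x": 0.03, "y": -0.05, "z": -1.3, "wx": 0, "wy": 0, "wz": 0}
    - {"fingers": 4.0, "x": 0.03, "y": -0.05, "z": -1.7, "wx": 0, "wy": 0, "wz": 0}
    - {"fingers": 4.0, "x": 0.03, "y": -0.05, "z": -1.8, "wx": 0, "wy": 0, "wz": 0}
    - {"fingers": 4.0, "x": 0.03, "y": -0.05, "z": -1.8, "wx": 0, "wy": 0, "wz": 0}
    - {"fingers": 4.0, "x": 0.03, "y": -0.05, "z": -1.8, "wx": 0, "wy": 0, "wz": 0}

```text
time_s: 15.0
ee_pos: [581.6, 124.7, 145.2]
ee_rot: [-180.0, 0.1, -104.3]
force: [0.5, 0.0, -0.6]
gripper_width: 43.7
```

```bash
python3 rock.py; python3 - <<'E'
from h import *
im=cams.grab_frame("wrist"); cv2.imwrite("pics/w10.png",im[:,:,::-1])
im=cams.grab_frame("scene"); cv2.imwrite("pics/s10full.png",im[:,:,::-1]); cv2.imwrite("pics/s10.png",cv2.resize(im[190:290,340:440,::-1],None,fx=6,fy=6,interpolation=cv2.INTER_CUBIC))
c=cam("scene"); print(proj(c,[580.8,125.6,94]),proj(c,[580.8,125.6,114]))
E
```

```text
t 15.0 lean [ 0.04 -0.06 -0.03] rel [ -0.25   0.5  -43.59] h~ 43.58894067393427 F [ 0.49  0.02 -0.62] M [0.05 0.02 0.01] w 43.66149102447879
[372.78156345 232.06857325] [373.05568978 226.17872473]
```

View pics/w10.png

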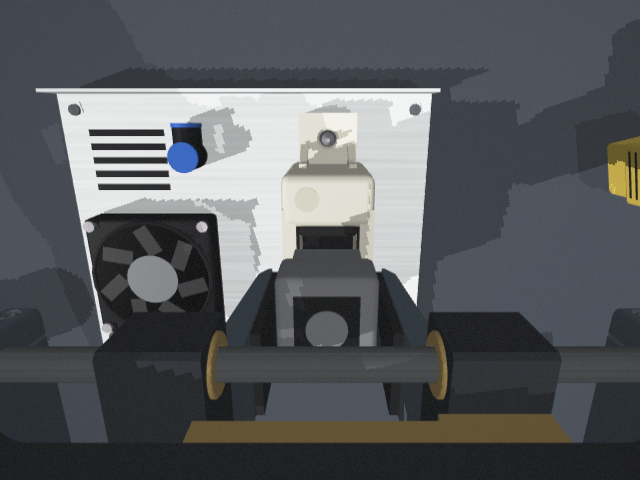

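View pics/s10.png

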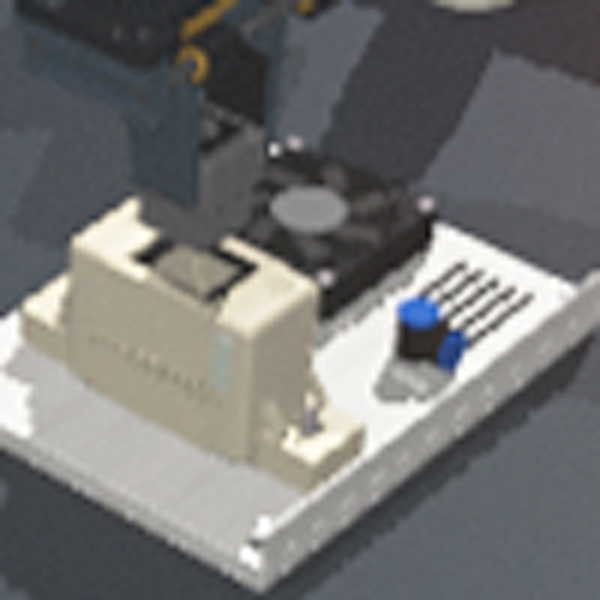

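```bash
python3 - <<'E'
from h import *
c=cam("wrist",np.eye(4))
for z in (-25,-20.3,-15,-10):
  a=back(c,276,262,z); print(z, back(c,326,330,z), proj(c,[-1,0,z]))
T=np.load("w1.npy")
# seat height check: hole centre of tank vs now; peg tip
im=cv2.imread("pics/w10.png"); cv2.imwrite("pics/w10c.png",cv2.resize(im[90:200,250:410],None,fx=5,fy=5,interpolation=cv2.INTER_CUBIC))
im=cv2.imread("pics/w10.png"); cv2.imwrite("pics/w10d.png",cv2.resize(im[220:350,250:410],None,fx=4.5,fy=4.5,interpolation=cv2.INTER_CUBIC))
s=monitor.state();c=cam("wrist")
f=lambda x,y,z:proj(c,np.array([580.8,125.6,14])+R.from_euler('z',-14.35,degrees=True).apply([x,y,z]))
for n,p in dict(lug1=(89,20,20),lug2=(89,-20,20),hole=(72,0,20),tip=(72,0,31),ptop=(55,27,80),ptop2=(55,-27,80),up1=(89,20,24)).items(): print(n,f(*p).round(1))
E
```

```text
-25 [ -1.8526572   -0.79297712 -25.        ] [328.06737376 331.713902  ]
-20.3 [ -1.86362875   1.87915918 -20.3       ] [328.03581032 326.05092294]
-15 [ -1.87600093   4.89241927 -15.        ] [328.00218578 320.01815078]
-10 [ -1.88767279   7.73511746 -10.        ] [327.97222271 314.64230409]
lug1 [298.8 113.1]
lug2 [357.9 113.2]
hole [328.3 139.1]
tip [328.3 139.8]
ptop [280.  175.4]
ptop2 [377.  175.4]
up1 [298.4 113. ]
```

View pics/w10c.png

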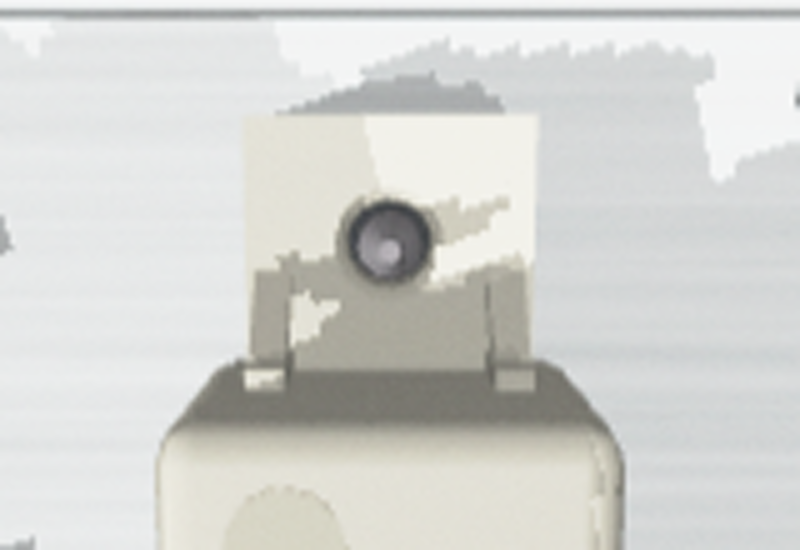

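View pics/w10d.png

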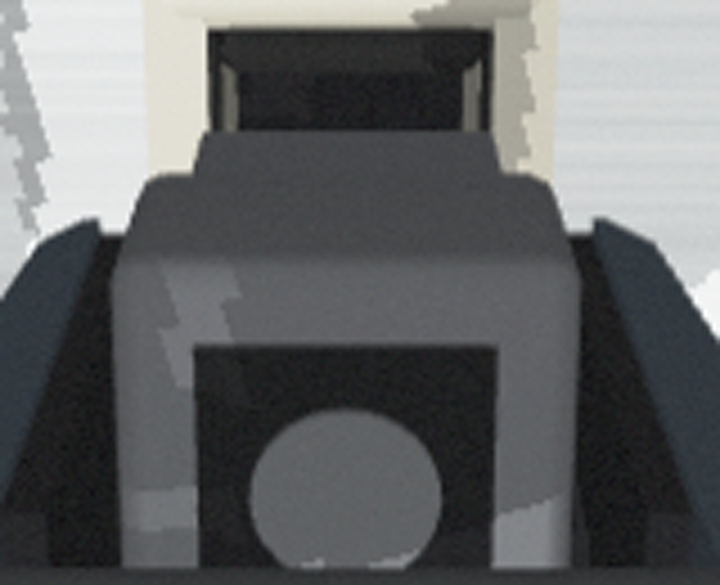

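```bash
python3 - <<'E'
from h import *
c=cam("wrist",np.eye(4))
for dz in (0,4,8):
  print(dz,"headtop front",proj(c,[0,-23,-20.3+dz])[1]*1-220,"headbot",proj(c,[-22,-23,7.7+dz]).round(1),"stembot front",proj(c,[-17,-20,31.7+dz]).round(1), "w", 34/np.linalg.norm(1) )
E
python3 rock.py
```

```text
0 headtop front 55.53169161042467 headbot [283.7 253.4] stembot front [297.9 244.3] w 34.0
4 headtop front 51.930862397964745 headbot [284.6 250.7] stembot front [298.4 242.1] w 34.0
8 headtop front 48.49321401919775 headbot [285.4 248.2] stembot front [298.9 239.9] w 34.0
t 15.1 lean [ 0.03 -0.05 -0.03] rel [ -0.23   0.58 -43.49] h~ 43.49156428003235 F [-0.33 -0.37 -0.56] M [ 0.03 -0.03 -0.01] w 44.096221017852166
```

```bash
python3 - <<'E'
from h import *
print(env.job_done()); s=monitor.state(); print(s['time_s'],s['ee_pos'],s['force'],s['gripper_width'])
E
```

```text
the job is handed in; nothing more can be done
None
the job is handed in; nothing more can be done
```

The job is done and handed in at about 15 s. The tank is fully down on both chassis pegs, and the gripper is holding the grey cartridge about 20 mm above the empty opening.

- **Seating:** I gripped the tank across its width and lowered it over the pegs until the bench took its weight. The wrist force went from about −8 N to about 0 N, and the height put its underside on the chassis top.
- **Rocking:** I regripped the cartridge by its head and rocked it about ±10.5° along the tank's length, raising it about 5 mm per swing over four swings. Then I levelled it and lifted it clear.

**Last checks:**
- The visible lug, its hole and the peg tip in the wrist picture are within about 1 pixel of where a fully seated tank should appear. The other lug was hidden behind the gripper.
- The opening is empty, and the cartridge has not slipped down in the grip.
- The grip opening is 44 mm and the residual force is under 1 N.

**Disagreements:**
- At the end of the fourth swing the stem pressed sideways by about 2–3 mm, with a force of about 11 N. This went away once I levelled and lifted it.
- The cartridge may sit a few mm off the gripper's centre line, along the tank's length.

The bottle, dish and screwdriver were not touched.

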